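# Slide a tray of salve tins across the gap under a screen

## Task

Slide the tray with its two tins along the transfer bench, under the screen and over the gap to the other stand, keeping it level all the way: neither end may sag into the gap, and it is to slide, not be lifted. Your hand does not fit under the screen, so let go when the tray bridges the gap and take it from the other side. Bring it square and in the middle of the stand, fully home against the stop, gently enough that the stop does not shift; keep the tins standing in the tray, leave the things around alone, and let go.

Things in the scene. Friction and masses are not known exactly. Their poses are not given: they have to be found in the camera images.
- bench: Fixed bench of two wooden stands in line, 150 mm wide (x), tops 30 mm over the worktable, with a 100 mm open gap between. Origin: on the worktable, mid-gap. +y runs along it from the start stand (y -285 to -50 mm) over the gap to the receiving stand (y 50 to 315 mm); z up. Gap edges are rounded, radius 7 mm, reaching 7 mm into the gap. Place and yaw vary.
- screen (a point): Middle of the lower edge of the grey screen across the mid-gap, 114 mm over the worktable; axes as the bench's. Screen 10 mm thick (y), 152 mm wide between 14 x 20 mm posts at x +-83 mm, top 205 mm over the worktable. The opening under it passes the tray and its grips (90 mm over the worktable) but no hand: keep a hand's middle 60 mm or more from it.
- tray: Loose aluminium tray 120 (x) by 160 mm (y), rim 18 mm high, floor 4 mm, 0.3 to 0.65 kg, with two tins. Origin: centre of its underside; +y its front, towards the receiving stand. Starts flat on the start stand, front 10 to 40 mm from the gap. Not held, it tips into the gap once its middle is past a stand's edge before the other stand carries it; with its middle within 15 mm of mid-gap it rests on both.
- grip_front (a point): Middle of the top of the front grip post, 60 mm over the tray's underside, y +71 mm in the tray's frame; axes as the tray's. Wooden post 28 mm (x) by 16 mm (y), standing up from the tray floor; pinch it either way. Fingertips 30 mm or more over the tray's underside clear the rim, tins and stop.
- grip_back (a point): The same on the back grip post, y -71 mm in the tray's frame. Holding a post keeps the tray level over the gap. Press down only lightly (a few newtons): hard pressing while sliding makes the far end rise.
- tray_front (a point): Middle of the lower edge of the tray's front end: 80 mm along +y from the tray's origin, at its underside.
- tray_back (a point): Middle of the lower edge of the tray's back end: 80 mm along -y from the tray's origin, at its underside.
- stop_face (a point): Adjustable stop: a low dark steel bar 110 mm wide, 16.5 mm high, across the receiving stand. Point: middle of the face that meets the tray, at the stand top; axes as the bench's. It lies 222 to 247 mm along y from the bench's origin (varies). Only friction holds it: about 15 N along +y shifts it. Sliding the tray alone takes up to about 8 N.
- tin_a: Loose flat round salve tin, 55 mm across, 22 mm high, 80 g, standing in the front half of the tray. Origin: centre of its underside.
- tin_b: The same kind of tin, in the back half of the tray.
- herb_jar: Bystander: glass jar 75 mm across, 131 mm high, behind the bench. Origin: centre of its underside.
- bowl: Bystander: white bowl 110 mm across, 54 mm high, behind the bench. Origin: centre of its underside.
- amber_bottle: Bystander: amber bottle 60 mm across, 142 mm high, to the right of the bench. Origin: centre of its underside.
Not all that is in view belongs to the job. There is more than one size of the tray; the job needs the larger.

How it is judged (in metres and radians):
On the way:
1. the tray bridges the gap: its middle within 30 mm of the middle of the gap, both ends level with the stand tops (y of tray in the frame of bench between -0.03 and 0.03 m and z of each of tray_front, tray_back in the frame of bench above 0.024 m), for 0.1 s.
At the end, for the whole second after the job is handed in: Tray at rest flat on the receiving stand, wholly past the gap, front within 2.5 mm of the stop, within 25 mm of the centre line and 0.09 rad of the bench direction; stop shifted under 4 mm; both tins upright on the tray floor; bystanders moved under 30 mm (y of tray_front in the frame of stop_face between -0.0025 and 0.004 m and x of tray in the frame of bench between -0.025 and 0.025 m and y of tray_back in the frame of bench above 0.05 m and angle between the y axis of tray and the y axis of bench, either way round below 0.09 rad and angle between tray's own z axis and vertical below 0.05 rad and z of each of tray_front, tray_back in the frame of bench below 0.034 m and distance of stop_face from where it was at the start of the episode below 0.004 m and linear speed of tray below 0.01 m/s and z of each of tin_a, tin_b in the frame of tray below 0.012 m and angle between each of tin_a, tin_b's own z axis and vertical below 0.2 rad); the robot touches nothing.
It fails at once if an end of the tray sags more than 8 mm below the stand tops (z of any of tray_front, tray_back in the frame of bench below 0.022 m).
It fails at once if an end of the tray is lifted more than 15 mm above the stand tops (z of any of tray_front, tray_back in the frame of bench above 0.045 m).
It fails at once if the stop is shifted by more than 4 mm (distance of stop_face from where it was at the start of the episode above 0.004 m).
It fails at once if a tin tips over or leaves the tray (angle between any of tin_a, tin_b's own z axis and vertical above 0.5 rad or horizontal distance between any of tin_a, tin_b and tray above 0.1 m).
It fails at once if a bystander is moved more than 30 mm or tipped (distance of any of herb_jar, bowl, amber_bottle from where it was at the start of the episode above 0.03 m or angle between any of herb_jar, bowl, amber_bottle's own z axis and vertical above 0.4 rad).
It also fails if it takes over 72 s, if anything falls off the work surface, if the arm or the gripper's body presses on something with over 40 N, if the wrist force passes 120 N, or if a joint passes its speed limit or range.

## Robot

A 6-joint arm with a two-finger parallel gripper is mounted at the origin on a cart in front of the work surface, level with it; the furniture and walls round the work are solid. World frame = base frame: x ahead of the robot, y to its left, z up, the work surface at z = 0. Lengths are in mm, angles in rad, forces in N, time in s.
With the tool pointing down it reaches from about 300 to 775 mm from the base axis. Payload 14.6 kg.
Tool frame: the origin (TCP) lies on the centre line of the jaws, within the pads' length; the fingertips stand ahead of it and the grasp point (between the pads) is the TCP (manip.tip_reach is the z of the fingertips in the tool frame, in mm); z points along the fingers, y is the direction in which the jaws open and shut (so a half turn about z gives the same grasp; the last joint's range is limited). The gripper opens to 94 mm and grips with 3 to 60 N. Pads are 16 mm wide; open, the fingers measure 119 mm over their backs; the gripper's body (75 mm by 177 mm) begins 78 mm behind the grasp point.
Start: joints at [-1.293, 0.3, 1.521, -0, 1.321, -0.067], TCP at [185.897, -517.621, 224.446] pointing down, gripper open.
Joint ranges: [-3.03, 3.03], [-0.79, 2.21], [0.23, 2.52], [-1.04, 4.18], [0, 3.07], [-2.55, 2.55]. Speed limits (rad/s): [2.22, 2.22, 2.57, 3.14, 3.14, 3.14].

## Interface

Orientations are given as [roll, pitch, yaw] about the fixed x, y, z axes, in that order (R = Rz(yaw) Ry(pitch) Rx(roll)).
In Python, from cell import manip, camera, search_frame, masks_of, tip_of gives the robot as it stands.
- The arm moves only by the tool send_rows, never from a script. Its argument "plan" is a list of rows, each an object with "travel": the shift along the tool's x, y, z in mm, a list of three; "delta_rot": the turn, a rotation vector about the tool's x, y, z in degrees, a list of three; "fingers": the gripper's target within -1 to 1 (shut at 1, half-way at 0, fully open at -1). In form: [{"travel": [dx, dy, dz], "delta_rot": [wx, wy, wz], "fingers": fingers}, ...]. A call has 1 to 20 rows; each row shifts and turns the commanded pose from where the row before left it, along the tool's axes as they then stand; what a row does not reach is not made up. A row lasts 1/8 s, in which the tool goes at most 62.5 mm and 10.7 degrees, less where a joint would pass 70% of its speed; a pose out of reach is approached as far as the arm can. A call is refused whole if a number of a shift passes 62.5 or a number of a turn 10.7, either way. A call with a gripper value outside its range is refused whole. The fingers move at their own pace and stop on an object; "grip_force" is the grip in N (left out, the last holds). Time passes only in rows, so rows that do not move let the fingers close. It gives the time, the measured TCP pose, the force and the opening at its end, in the units of the state.
- manip.read_state(): the state, without advancing time (a new reading comes with each control period).
- camera(name): name is "scene" or "top" or "wrist"; returns a dict with "color" (480x640x3 uint8, red, green, blue), "z_map" (480x640 float32, mm along the optical axis (not along the pixel's ray), 0 where there is no reading), "fov_y" (degrees; the focal length in pixels is half the picture's height over the tangent of half this angle, whatever the lens; pixels are square), "cx", "cy" (the principal point, pixels), "k1" (the pictures are not rectified: a ray, as slopes to the right and down, at radius r is drawn at 1 + k1 r^2 times it, then the intrinsics apply), "world_from_camera" (4x4, takes a point from camera to world coordinates); the wrist camera has in their place "tool_from_camera" (4x4, takes a point from camera to tool coordinates, whose origin is the TCP and whose axes are the flange's). Camera axes: x right, y up, looking along -z (the intrinsics and any distortion apply to the point x, -y, -z); pixel columns grow to the right and rows downward; lengths in mm; the calibration is good to about 2 mm. A picture is of the moment at which its call begins: read the wrist's pose just before it.
- manip.sign_off(): hands the job in, once; it reports no verdict.
Trained networks look in the newest picture that a camera, given by its name, has taken for a name from the list of things; names that differ only in an ending like _2 or _b are one class to them, and where a whole thing is asked for, a point or a joint stands for the part that bears it (a point fixed in the world has none). Each returns a list of dicts, best first, with "confidence" (0 to 1); they miss things now and then, are a little off and sometimes report something else, mostly with a low value. They report only what shows in the picture. A call takes as long as a camera call. They do not tell look-alikes from the thing itself.
- search_frame(name, camera): "at" ([x, y, z] in mm, in the coordinates of the camera as it stood for that picture, good to about 4 mm: the middle of the surface that is visible of it).
- masks_of(name, camera): "region" (480x640 bool, what is visible of it).
- tip_of(name, camera): "at" ([x, y, z] in mm, in the coordinates of the camera as it stood for that picture, good to about 4 mm: a listed point, or the origin of a listed thing).
The state is a dict: "clock": time; "joints": joint angles; "qd": joint speeds; "effort": joint torques, N m; "eef_pos": TCP position; "eef_rot": TCP orientation; "wrist_force": force on the tool from outside, world axes, zero at the start; "moment": the same for the moment, N m; "finger_gap": finger opening in mm.
Only numpy, scipy, OpenCV 4.12 (cv2) and the standard library are available. Lean on these libraries where they do the work, as an engineer would, in place of code of your own. Each camera call takes 0.05 s, during which the arm holds its last target. There are 200 camera calls.

## Working session

There is one attempt and no reset: what is moved stays moved. The work goes in short steps, Python scripts to look and compute and a tool call to move; the robot and the scene stay as the last step left them, time stands still between calls to the robot, and variables do not carry over. Pictures are saved under pics/ and viewed, about 8 in all and at most 12, crops included, and the job is handed in when it is done.

Besides the shell and the picture viewer there is one more tool, called after ">>>" as name(argument=value, ...), one argument or row to a line, values as JSON. send_rows: Moves the arm, as the interface text tells. Its arguments: {"type":"object","properties":{"plan":{"type":"array"},"grip_force":{"type":"number"}},"required":["plan"]}

```bash
mkdir -p pics; ls
cat > h.py <<'E'
import numpy as np, cv2
from cell import manip, camera, search_frame, masks_of, tip_of
from scipy.spatial.transform import Rotation as R
def T_of(name,c):
    if 'world_from_camera' in c: return np.array(c['world_from_camera'])
    s=manip.read_state(); T=np.eye(4); T[:3,:3]=R.from_euler('xyz',s['eef_rot']).as_matrix(); T[:3,3]=s['eef_pos']
    return T@np.array(c['tool_from_camera'])
def tw(T,p): return (T@np.append(p,1))[:3]
def cloud(c,T):
    z=c['z_map']; f=240/np.tan(np.radians(c['fov_y'])/2)
    v,u=np.mgrid[0:480,0:640]
    K=np.array([[f,0,c['cx']],[0,f,c['cy']],[0,0,1.]])
    p=cv2.undistortPoints(np.stack([u.ravel(),v.ravel()],1).astype(float)[:,None],K,np.array([c['k1'],0,0,0.]))[:,0].reshape(480,640,2)
    P=np.stack([p[...,0]*z,-p[...,1]*z,-z],-1)
    return P@T[:3,:3].T+T[:3,3]
E
cat > a.py <<'E'
from h import *
for n in ['top','scene']:
    c=camera(n); T=T_of(n,c); cv2.imwrite(f'pics/{n}1.png',c['color'][...,::-1])
    np.save(f'{n}_P.npy',cloud(c,T)); np.save(f'{n}_c.npy',c['color'])
    print(n,T[:3,3].round())
    for o in ['bench','screen','tray','grip_front','grip_back','tray_front','tray_back','stop_face','tin_a','herb_jar','bowl','amber_bottle']:
        print(o,[(tw(T,d['at']).round().tolist(),round(d['confidence'],2)) for d in tip_of(o,n)[:4]])
E
python3 a.py; python3 -c "
from h import *;print(manip.read_state(),manip.tip_reach)"
```

```text
pics
top [ 551. -215. 1186.]
bench []
screen [([494.0, -144.0, 113.0], 0.95)]
tray [([504.0, -301.0, 30.0], 0.62), ([719.0, -467.0, -5.0], 0.57)]
grip_front [([495.0, -225.0, 86.0], 0.94), ([743.0, -508.0, 42.0], 0.77)]
grip_back [([511.0, -364.0, 89.0], 0.83), ([700.0, -421.0, 39.0], 0.69)]
tray_front [([492.0, -218.0, 32.0], 0.73), ([746.0, -512.0, 1.0], 0.68), ([495.0, -229.0, 84.0], 0.45)]
tray_back [([695.0, -423.0, -1.0], 0.82), ([512.0, -380.0, 31.0], 0.77)]
stop_face [([470.0, 99.0, 32.0], 0.87)]
tin_a [([496.0, -330.0, 35.0], 0.63), ([513.0, -266.0, 33.0], 0.6)]
herb_jar [([752.0, -300.0, -3.0], 0.56)]
bowl [([783.0, -128.0, -0.0], 0.7)]
amber_bottle [([571.0, -540.0, 0.0], 0.82)]
scene [-147.  721. 1123.]
bench [([492.0, -140.0, 1.0], 0.75), ([573.0, -539.0, -3.0], 0.5)]
screen [([492.0, -142.0, 110.0], 0.74), ([516.0, -375.0, 27.0], 0.42), ([500.0, -297.0, 29.0], 0.41)]
tray [([721.0, -467.0, -1.0], 0.86), ([502.0, -296.0, 26.0], 0.61), ([780.0, -129.0, -2.0], 0.56)]
grip_front [([492.0, -225.0, 91.0], 0.81)]
grip_back [([696.0, -422.0, 39.0], 0.92), ([507.0, -365.0, 88.0]
[... 291 characters left out ...]
2), ([493.0, -225.0, 94.0], 0.33)]
{'clock': 1.3, 'joints': array([-1.29260596e+00,  2.99883839e-01,  1.52101180e+00, -3.36789931e-05,
        1.32073368e+00, -6.65745925e-02]), 'qd': array([-0.00034539, -0.0002119 , -0.00026014, -0.00151102, -0.00086631,
        0.00035882]), 'effort': array([ 1.46350540e-03, -5.31663930e+01, -3.52907073e+01,  7.09689385e-02,
        2.13816814e-02, -3.23891629e-05]), 'eef_pos': array([ 185.88270532, -517.61166586,  224.44945159]), 'eef_rot': array([-3.14155390e+00,  3.01196257e-05,  3.44773292e-01]), 'wrist_force': array([-0.29963267, -1.01816825,  0.36600541]), 'moment': array([ 0.01864401, -0.00669625,  0.02456131]), 'finger_gap': 94.07781495099606} 19.0
```

View pics/top1.png

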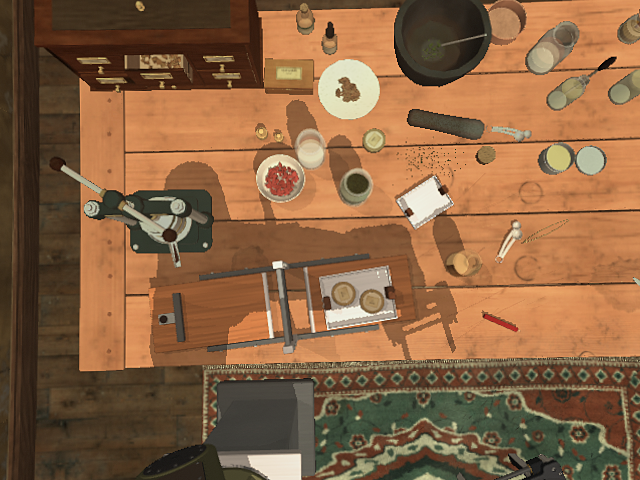

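```bash
cat > b.py <<'E'
import numpy as np,cv2
from h import *
for n in ['top','scene']:
    P=np.load(n+'_P.npy').reshape(-1,3)
    def rect(m,lab):
        Q=P[m][:,:2].astype(np.float32); print(n,lab,len(Q),[np.round(k,1) for k in cv2.minAreaRect(Q)] if len(Q)>5 else '', np.median(P[m][:,2]).round(1) if len(Q) else '')
    box=(abs(P[:,0]-490)<130)&(P[:,1]>-460)&(P[:,1]<200)
    m=box&(abs(P[:,2]-30)<5); rect(m,'tops')
    Q=P[m&(P[:,1]>-60)][:,:2]
    # edges of receiving stand: per-y extremes
    for lo in range(-80,170,30):
        s=Q[(Q[:,1]>=lo)&(Q[:,1]<lo+10)]
        if len(s)>5: print(lo+5,np.percentile(s[:,0],[1,99]).round(1),len(s))
    rect(box&(P[:,2]>195)&(P[:,2]<215),'screentop')
    for c,l in (((494,-225),'gf'),((510,-364),'gb')):
        rect((np.hypot(P[:,0]-c[0],P[:,1]-c[1])<30)&(P[:,2]>84)&(P[:,2]<98),l)
    rect(box&(P[:,2]>44)&(P[:,2]<52)&(P[:,1]<-180),'rim'); rect(box&(P[:,2]>42)&(P[:,2]<54)&(P[:,1]>40),'stop')
E
python3 b.py
```

```text
top tops 11574 [array([ 520. , -124.6]), array([226.8, 606.3]), np.float64(3.4)] 30.3
-45 [411.2 557.1] 281
-15 [408. 554.] 280
15 [404.6 551.8] 277
45 [402.9 548.1] 276
75 [399.5 545. ] 274
105 [395.4 607. ] 108
135 [393.3 539.2] 255
165 [395.3 537.6] 250
top screentop 550 [array([ 494.6, -140.8]), array([179.1,  19.7]), np.float64(5.9)] 200.2
top gf 92 [array([ 492.7, -228.3]), array([27.4, 15.8]), np.float64(9.8)] 89.3
top gb 94 [array([ 512. , -368.6]), array([27.5, 16.1]), np.float64(7.1)] 89.8
top rim 357 [array([ 501.9, -297.9]), array([119.6, 161.4]), np.float64(8.0)] 48.3
top stop 413 [array([512.7, 124.9]), array([198.3,  53.7]), np.float64(3.7)] 46.0
scene tops 6615 [array([ 516.8, -122.1]), array([230.1, 607.4]), np.float64(3.0)] 29.3
-45 [408.2 556.2] 185
-15 [406.9 552.6] 197
15 [402.1 549.4] 209
45 [399.6 547.4] 216
75 [397.2 543.8] 208
105 [393.1 612. ] 85
135 [391.5 538.8] 207
165 [388.6 535.7] 253
scene screentop 333 [array([ 492.9, -139.5]), array([179.5,  26.1]), np.float64(4.4)] 199.0
scene gf 0  
scene gb 47 [array([ 510.7, -366.1]), array([29.4, 15.3]), np.float64(7.9)] 88.1
scene rim 214 [array([ 501.2, -296.9]), array([122.9, 163.4]), np.float64(7.5)] 47.8
scene stop 343 [array([513.3, 130.4]), array([206.4,  52.8]), np.float64(4.8)] 45.3
```

The transfer tray is the one at pixel (359,296): it stands on the start stand with tins and measures 161 x 120 mm, so it is the larger. The tray at (424,202) lies empty on the table and is the smaller. The bench runs left to right, with the screen at (283,305) and the stop at (178,318). I'll go over the back post now and confirm from the wrist camera.

>>> send_rows(
  plan=[
    {"travel": [45,-4,3],"delta_rot": [0,0,0],"fingers": 0},
    {"travel": [45,-4,3],"delta_rot": [0,0,0],"fingers": 0},
    {"travel": [45,-4,3],"delta_rot": [0,0,0],"fingers": 0},
    {"travel": [45,-4,3],"delta_rot": [0,0,0],"fingers": 0},
    {"travel": [45,-4,3],"delta_rot": [0,0,0],"fingers": 0},
    {"travel": [45,-4,3],"delta_rot": [0,0,0],"fingers": 0},
    {"travel": [45,-3,3],"delta_rot": [0,0,0],"fingers": 0},
    {"travel": [42,-3,3],"delta_rot": [0,0,0],"fingers": 0},
    {"travel": [0,0,0],"delta_rot": [0,0,-9.75],"fingers": 0},
    {"travel": [0,0,0],"delta_rot": [0,0,-9.75],"fingers": 0},
    {"travel": [0,0,0],"delta_rot": [0,0,-9.75],"fingers": 0},
    {"travel": [0,0,0],"delta_rot": [0,0,-9.75],"fingers": 0},
    {"travel": [0,0,0],"delta_rot": [0,0,-9.75],"fingers": 0},
    {"travel": [0,0,0],"delta_rot": [0,0,-9.75],"fingers": 0},
    {"travel": [0,0,0],"delta_rot": [0,0,-9.75],"fingers": 0},
    {"travel": [0,0,0],"delta_rot": [0,0,-9.75],"fingers": 0},
    {"travel": [0,0,0],"delta_rot": [0,0,0],"fingers": 0},
    {"travel": [0,0,0],"delta_rot": [0,0,0],"fingers": 0},
  ],
)

```text
clock: 3.55
eef_pos: [511.7, -368.7, 200.4]
eef_rot: [-3.142, -0.0, 1.702]
wrist_force: [-0.4, 0.1, 0.0]
finger_gap: 47.5
```

```bash
cat > w.py <<'E'
from h import *
import sys
tag=sys.argv[1]
s=manip.read_state(); c=camera('wrist'); T=T_of('wrist',c); cv2.imwrite(f'pics/{tag}.png',c['color'][...,::-1])
P=cloud(c,T).reshape(-1,3); P=P[c['z_map'].ravel()>0]
print(s['eef_pos'].round(1),s['eef_rot'].round(3),s['wrist_force'].round(1),s['clock'],s['finger_gap'])
for n in sys.argv[2:]:
    d=tip_of(n,'wrist'); print(n,[(tw(T,k['at']).round(1).tolist(),round(k['confidence'],2)) for k in d[:3]])
np.save('w_P.npy',P)
m=(P[:,2]>84)&(P[:,2]<96)
Q=P[m]; 
lab=np.zeros(len(Q)); 
for c0 in ((493,-228),(512,-368)):
    q=Q[np.hypot(Q[:,0]-c0[0],Q[:,1]-c0[1])<30]
    if len(q)>20: print('post',len(q),cv2.minAreaRect(q[:,:2].astype(np.float32)),np.median(q[:,2]))
E
python3 w.py w1 grip_back grip_front tin_a tray_back
```

```text
[ 511.7 -368.7  200.4] [-3.142 -0.     1.702] [-0.4  0.1  0. ] 3.55 47.51831263675752
grip_back [([507.5, -365.5, 89.3], 0.78), ([696.6, -423.8, 41.1], 0.59)]
grip_front [([491.3, -228.9, 89.1], 0.65)]
tin_a [([491.4, -328.8, 31.7], 0.92), ([513.0, -268.2, 36.6], 0.63)]
tray_back [([515.0, -377.6, 27.6], 0.82), ([691.8, -417.8, -3.4], 0.78)]
post 1106 ((492.54132080078125, -228.4425048828125), (28.423961639404297, 16.185850143432617), 10.133186340332031) 89.33422725815291
post 785 ((512.1204833984375, -367.93212890625), (27.940523147583008, 15.819852828979492), 7.894803047180176) 89.4183748938417
```

View pics/w1.png

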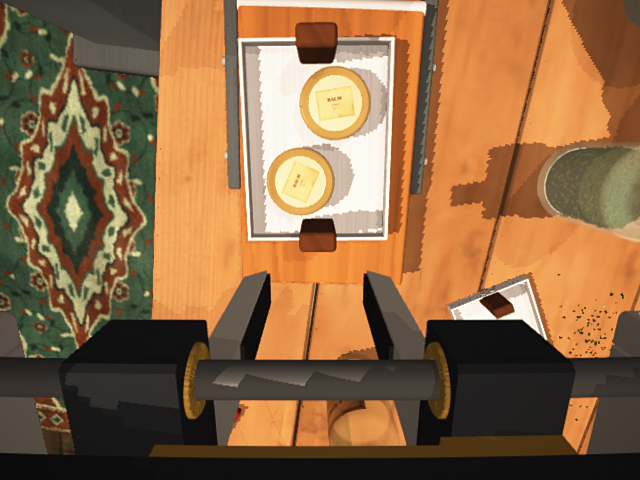

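>>> send_rows(
  plan=[
    {"travel": [0.8,0.5,20],"delta_rot": [0,0,-0.4],"fingers": 0},
    {"travel": [0,0,25],"delta_rot": [0,0,0],"fingers": 0},
    {"travel": [0,0,25],"delta_rot": [0,0,0],"fingers": 0},
    {"travel": [0,0,20],"delta_rot": [0,0,0],"fingers": 0},
    {"travel": [0,0,15],"delta_rot": [0,0,0],"fingers": 0},
    {"travel": [0,0,9],"delta_rot": [0,0,0],"fingers": 0},
    {"travel": [0,0,4],"delta_rot": [0,0,0],"fingers": 0},
    {"travel": [0,0,0],"delta_rot": [0,0,0],"fingers": 0},
    {"travel": [0,0,0],"delta_rot": [0,0,0],"fingers": 0},
  ],
)

```text
clock: 4.92
eef_pos: [512.3, -368.0, 83.0]
eef_rot: [3.141, 0.001, 1.713]
wrist_force: [-0.8, -0.7, -0.6]
finger_gap: 46.8
```

The wrist view confirms it: the larger tray holds both tins, with the back post at (318,235) and the front post at (316,42). The small empty tray is at (497,310). Now I'll close on the back post.

>>> send_rows(
  plan=[
    {"travel": [0,0,0],"delta_rot": [0,0,0],"fingers": 1},
    {"travel": [0,0,0],"delta_rot": [0,0,0],"fingers": 1},
    {"travel": [0,0,0],"delta_rot": [0,0,0],"fingers": 1},
    {"travel": [0,0,0],"delta_rot": [0,0,0],"fingers": 1},
    {"travel": [0,0,0],"delta_rot": [0,0,0],"fingers": 1},
    {"travel": [0,0,0],"delta_rot": [0,0,0],"fingers": 1},
  ],
  grip_force=35,
)

```text
clock: 5.68
eef_pos: [512.2, -367.9, 82.6]
eef_rot: [3.141, 0.0, 1.713]
wrist_force: [-0.9, 1.6, 2.8]
finger_gap: 27.2
```

>>> send_rows(
  plan=[
    {"travel": [1,0,0],"delta_rot": [0,0,0.3],"fingers": 1},
    {"travel": [2,0.5,0],"delta_rot": [0,0,0.4],"fingers": 1},
    {"travel": [4,0.5,0],"delta_rot": [0,0,0.5],"fingers": 1},
    {"travel": [6,0.5,0],"delta_rot": [0,0,0.5],"fingers": 1},
    {"travel": [7,0.5,0],"delta_rot": [0,0,0.5],"fingers": 1},
    {"travel": [7,0.5,0],"delta_rot": [0,0,0],"fingers": 1},
    {"travel": [7,0.5,0],"delta_rot": [0,0,0],"fingers": 1},
    {"travel": [7,0.5,0],"delta_rot": [0,0,0],"fingers": 1},
    {"travel": [6,0.5,0],"delta_rot": [0,0,0],"fingers": 1},
    {"travel": [4,0.5,0],"delta_rot": [0,0,0],"fingers": 1},
    {"travel": [2,0,0],"delta_rot": [0,0,0],"fingers": 1},
  ],
)

```text
clock: 7.05
eef_pos: [510.7, -315.2, 82.6]
eef_rot: [3.141, 0.001, 1.675]
wrist_force: [-0.1, -5.6, 1.5]
finger_gap: 27.9
```

```bash
python3 w.py w2 grip_back grip_front tray_front screen
```

```text
[ 510.7 -315.2   82.6] [3.141e+00 1.000e-03 1.675e+00] [-0.1 -5.6  1.5] 7.05 27.9223902665482
grip_back [([695.8, -420.6, 44.5], 0.86), ([505.1, -316.2, 88.6], 0.65)]
grip_front []
tray_front [([492.8, -279.4, 31.4], 0.35)]
screen [([492.9, -275.6, 33.6], 0.42)]
```

>>> send_rows(
  plan=[
    {"travel": [2,0,0],"delta_rot": [0,0,0],"fingers": 1},
    {"travel": [5,0.5,0],"delta_rot": [0,0,0],"fingers": 1},
    {"travel": [7,0.5,0],"delta_rot": [0,0,0],"fingers": 1},
    {"travel": [8,0,0],"delta_rot": [0,0,0],"fingers": 1},
    {"travel": [8,0,0],"delta_rot": [0,0,0],"fingers": 1},
    {"travel": [8,0,0],"delta_rot": [0,0,0],"fingers": 1},
    {"travel": [8,0,0],"delta_rot": [0,0,0],"fingers": 1},
  ],
)

```text
clock: 8.18
eef_pos: [507.1, -269.2, 82.8]
eef_rot: [3.141, 0.001, 1.675]
wrist_force: [1.0, -7.1, 3.1]
finger_gap: 28.2
```

>>> send_rows(
  plan=[
    {"travel": [8,0,0],"delta_rot": [0,0,0],"fingers": 1},
    {"travel": [8,0,0],"delta_rot": [0,0,0],"fingers": 1},
    {"travel": [8,0,0],"delta_rot": [0,0,0],"fingers": 1},
    {"travel": [8,0,0],"delta_rot": [0,0,0],"fingers": 1},
    {"travel": [8,0,0],"delta_rot": [0,0,0],"fingers": 1},
    {"travel": [8,0,0],"delta_rot": [0,0,0],"fingers": 1},
    {"travel": [6,0,0],"delta_rot": [0,0,0],"fingers": 1},
    {"travel": [3,0,0],"delta_rot": [0,0,0],"fingers": 1},
    {"travel": [1,0,0],"delta_rot": [0,0,0],"fingers": 1},
    {"travel": [0,0,0],"delta_rot": [0,0,0],"fingers": 1},
  ],
)

```text
clock: 9.43
eef_pos: [501.1, -211.4, 82.6]
eef_rot: [3.141, 0.001, 1.675]
wrist_force: [-0.1, -3.8, 1.8]
finger_gap: 27.7
```

```bash
cat > t.py <<'E'
from h import *
import sys
s=manip.read_state(); print(s['eef_pos'].round(1),s['wrist_force'].round(1),s['clock'])
for n in ['top','scene']:
    c=camera(n); T=T_of(n,c); P=cloud(c,T); np.save(n+'_P.npy',P); cv2.imwrite(f'pics/{n}_{sys.argv[1]}.png',c['color'][...,::-1])
    for o in ['grip_front','grip_back','tray_front','tray_back','tray','stop_face','tin_a']:
        print(n,o,[(tw(T,d['at']).round().tolist(),round(d['confidence'],2)) for d in tip_of(o,n)[:3]])
E
python3 t.py 2
```

```text
[ 501.1 -211.4   82.6] [-0.1 -3.8  1.8] 9.425
top grip_front [([745.0, -509.0, 39.0], 0.85)]
top grip_back [([698.0, -421.0, 39.0], 0.83)]
top tray_front [([748.0, -514.0, 1.0], 0.86), ([488.0, -60.0, 29.0], 0.62)]
top tray_back [([693.0, -420.0, 0.0], 0.93)]
top tray [([723.0, -468.0, -4.0], 0.66)]
top stop_face [([470.0, 101.0, 32.0], 0.82)]
top tin_a [([505.0, -107.0, 32.0], 0.55)]
scene grip_front [([487.0, -67.0, 91.0], 0.93), ([503.0, -112.0, 34.0], 0.48)]
scene grip_back [([495.0, -211.0, 88.0], 0.97), ([694.0, -422.0, 41.0], 0.5)]
scene tray_front [([489.0, -64.0, 28.0], 0.72), ([747.0, -508.0, -4.0], 0.52)]
scene tray_back [([499.0, -220.0, 27.0], 0.85), ([485.0, -67.0, 92.0], 0.65), ([692.0, -419.0, 4.0], 0.45)]
scene tray [([496.0, -138.0, 30.0], 0.92), ([490.0, -140.0, 109.0], 0.75), ([721.0, -466.0, -1.0], 0.58)]
scene stop_face [([473.0, 101.0, 28.0], 0.65), ([489.0, -142.0, 111.0], 0.55)]
scene tin_a [([503.0, -113.0, 34.0], 0.71), ([752.0, -300.0, -2.0], 0.65), ([483.0, -172.0, 28.0], 0.64)]
```

>>> send_rows(
  plan=[
    {"travel": [0,0,0],"delta_rot": [0,0,0],"fingers": 0},
    {"travel": [0,0,0],"delta_rot": [0,0,0],"fingers": 0},
    {"travel": [0,0,0],"delta_rot": [0,0,0],"fingers": 0},
    {"travel": [0,0,-10],"delta_rot": [0,0,0],"fingers": 0},
    {"travel": [0,0,-30],"delta_rot": [0,0,0],"fingers": 0},
    {"travel": [0,0,-40],"delta_rot": [0,0,0],"fingers": 0},
    {"travel": [0,0,-40],"delta_rot": [0,0,0],"fingers": 0},
    {"travel": [0,0,-40],"delta_rot": [0,0,0],"fingers": 0},
    {"travel": [0,0,-35],"delta_rot": [0,0,0],"fingers": 0},
    {"travel": [0,0,0],"delta_rot": [0,0,0],"fingers": 0},
    {"travel": [30,0,0],"delta_rot": [0,0,0],"fingers": 0},
    {"travel": [40,0,0],"delta_rot": [0,0,0],"fingers": 0},
    {"travel": [40,0,0],"delta_rot": [0,0,0],"fingers": 0},
    {"travel": [32,0,0],"delta_rot": [0,0,0],"fingers": 0},
    {"travel": [0,0,0],"delta_rot": [0,0,0],"fingers": 0},
    {"travel": [0,0,35],"delta_rot": [0,0,0],"fingers": 0},
    {"travel": [0,0,40],"delta_rot": [0,0,0],"fingers": 0},
    {"travel": [0,0,0],"delta_rot": [0,0,0],"fingers": 0},
  ],
)

```text
clock: 12.48
eef_pos: [485.0, -70.4, 200.2]
eef_rot: [-3.136, -0.002, 1.674]
wrist_force: [0.1, 0.1, 0.5]
finger_gap: 47.0
```

```bash
sed -i 's/(493,-228),(512,-368)/(486,-70),(501,-211)/' w.py; python3 w.py w3 grip_front stop_face tray_front
python3 - <<'E'
import numpy as np,cv2
P=np.load('w_P.npy')
# stop bar & rim tops, in bench coords
o=np.array([493.6,-141]);ey=np.array([-.0988,.995]);ex=np.array([.995,.0988])
q=P[:,:2]-o; b=np.c_[q@ex,q@ey,P[:,2]]
m=(abs(b[:,0])<50)&(b[:,1]>150)&(b[:,2]>40)&(b[:,2]<52)
for x in range(-45,50,15):
    k=b[m&(abs(b[:,0]-x)<4)]
    if len(k): print(x,'stop y',np.percentile(k[:,1],[1,99]).round(1),np.median(k[:,2]).round(1),len(k))
m=(b[:,1]>60)&(b[:,1]<95)&(abs(b[:,0])<70)&(b[:,2]>44)&(b[:,2]<52)
for x in range(-55,60,15):
    k=b[m&(abs(b[:,0]-x)<4)]
    if len(k): print(x,'rim y',np.percentile(k[:,1],[2,98]).round(1),len(k))
m=(b[:,1]>120)&(b[:,1]<200)&(abs(b[:,2]-30)<4)
print('stand x',[np.percentile(b[m&(abs(b[:,1]-y)<5)][:,0],[.5,99.5]).round(1).tolist() for y in (130,160,190)])
E
```

```text
[485.  -70.4 200.2] [-3.136e+00 -2.000e-03  1.674e+00] [0.1 0.1 0.5] 12.475 47.04715795466857
grip_front [([487.5, -69.4, 90.9], 0.72)]
stop_face [([468.3, 103.8, 32.5], 0.77)]
tray_front [([492.7, -57.9, 31.9], 0.6), ([481.0, -175.3, 35.5], 0.35)]
post 802 ((487.7259826660156, -70.20357513427734), (27.964982986450195, 15.741443634033203), 6.08379602432251) 91.5524642397256
-45 stop y [241.3 247.7] 47.4 136
-30 stop y [241.3 247.9] 47.7 135
-15 stop y [241.4 247.8] 47.5 136
0 stop y [241.5 248.2] 47.6 140
15 stop y [241.6 247.8] 47.6 130
30 stop y [241.7 247.9] 47.7 132
45 stop y [241.8 248. ] 47.7 135
-55 rim y [60.2 79.4] 120
-40 rim y [76.9 79.6] 45
-25 rim y [76.8 79.5] 46
-10 rim y [76.9 81.5] 38
5 rim y [78.3 81.6] 38
20 rim y [76.9 79.6] 40
35 rim y [77.1 79.7] 42
50 rim y [77.3 79.8] 37
stand x [[-72.1, 75.5], [-72.6, 201.7], [-71.6, 266.5]]
```

>>> send_rows(
  plan=[
    {"travel": [0,2.7,20],"delta_rot": [0,0,0],"fingers": 0},
    {"travel": [0,0,25],"delta_rot": [0,0,0],"fingers": 0},
    {"travel": [0,0,25],"delta_rot": [0,0,0],"fingers": 0},
    {"travel": [0,0,20],"delta_rot": [0,0,0],"fingers": 0},
    {"travel": [0,0,15],"delta_rot": [0,0,0],"fingers": 0},
    {"travel": [0,0,8],"delta_rot": [0,0,0],"fingers": 0},
    {"travel": [0,0,4],"delta_rot": [0,0,0],"fingers": 0},
    {"travel": [0,0,0],"delta_rot": [0,0,0],"fingers": 0},
    {"travel": [0,0,0],"delta_rot": [0,0,0],"fingers": 0},
  ],
)

```text
clock: 13.8
eef_pos: [489.1, -69.7, 85.9]
eef_rot: [3.141, 0.0, 1.675]
wrist_force: [-0.1, -0.4, 0.2]
finger_gap: 46.7
```

>>> send_rows(
  plan=[
    {"travel": [0,-1,3],"delta_rot": [0,0,0],"fingers": 0},
    {"travel": [0,0,0],"delta_rot": [0,0,0],"fingers": 0},
    {"travel": [0,0,0],"delta_rot": [0,0,0],"fingers": 1},
    {"travel": [0,0,0],"delta_rot": [0,0,0],"fingers": 1},
    {"travel": [0,0,0],"delta_rot": [0,0,0],"fingers": 1},
    {"travel": [0,0,0],"delta_rot": [0,0,0],"fingers": 1},
    {"travel": [0,0,0],"delta_rot": [0,0,0],"fingers": 1},
    {"travel": [0,0,0],"delta_rot": [0,0,0],"fingers": 1},
  ],
)

```text
clock: 14.8
eef_pos: [487.7, -69.7, 82.5]
eef_rot: [-3.141, -0.0, 1.675]
wrist_force: [-4.6, 0.1, 5.3]
finger_gap: 27.8
```

>>> send_rows(
  plan=[
    {"travel": [1,0,-0.4],"delta_rot": [0,0,0],"fingers": 1},
    {"travel": [3,0,0],"delta_rot": [0,0,0],"fingers": 1},
    {"travel": [6,0,0],"delta_rot": [0,0,0],"fingers": 1},
    {"travel": [8,0,0],"delta_rot": [0,0,0],"fingers": 1},
    {"travel": [8,0,0],"delta_rot": [0,0,0],"fingers": 1},
    {"travel": [8,0,0],"delta_rot": [0,0,0],"fingers": 1},
    {"travel": [8,0,0],"delta_rot": [0,0,0],"fingers": 1},
    {"travel": [8,0,0],"delta_rot": [0,0,0],"fingers": 1},
  ],
)

```text
clock: 15.8
eef_pos: [482.6, -19.4, 82.8]
eef_rot: [-3.142, -0.0, 1.675]
wrist_force: [0.1, -1.7, -5.4]
finger_gap: 27.6
```

>>> send_rows(
  plan=[
    {"travel": [8,0,0],"delta_rot": [0,0,0],"fingers": 1},
    {"travel": [8,0,0],"delta_rot": [0,0,0],"fingers": 1},
    {"travel": [8,0,0],"delta_rot": [0,0,0],"fingers": 1},
    {"travel": [8,0,0],"delta_rot": [0,0,0],"fingers": 1},
    {"travel": [8,0,0],"delta_rot": [0,0,0],"fingers": 1},
    {"travel": [8,0,0],"delta_rot": [0,0,0],"fingers": 1},
    {"travel": [8,0,0],"delta_rot": [0,0,0],"fingers": 1},
    {"travel": [8,0,0],"delta_rot": [0,0,0],"fingers": 1},
    {"travel": [8,0,0],"delta_rot": [0,0,0],"fingers": 1},
    {"travel": [6,0,0],"delta_rot": [0,0,0],"fingers": 1},
    {"travel": [4,0,0],"delta_rot": [0,0,0],"fingers": 1},
    {"travel": [2,0,0],"delta_rot": [0,0,0],"fingers": 1},
    {"travel": [0,0,0],"delta_rot": [0,0,0],"fingers": 1},
  ],
)

```text
clock: 17.42
eef_pos: [474.1, 63.8, 82.9]
eef_rot: [3.141, -0.0, 1.675]
wrist_force: [0.1, 1.4, -4.9]
finger_gap: 27.7
```

```bash
cat > g.py <<'E'
import sys
import numpy as np
from h import *
s=manip.read_state(); print(s['eef_pos'].round(1),s['wrist_force'].round(1),s['clock'])
o=np.array([493.6,-141]);ey=np.array([-.0988,.995]);ex=np.array([.995,.0988])
for n in sys.argv[2:]:
    c=camera(n); P=cloud(c,T_of(n,c)); cv2.imwrite(f'pics/{n}_{sys.argv[1]}.png',c['color'][...,::-1]); P=P[c['z_map']>0]
    q=P[:,:2]-o; b=np.c_[q@ex,q@ey,P[:,2]]
    m=(b[:,1]>200)&(b[:,1]<275)&(b[:,2]>42)&(b[:,2]<54)
    for x in range(-48,56,8):
        k=np.sort(b[m&(abs(b[:,0]-x)<2)][:,1])
        if len(k)>2:
            j=np.argmax(np.diff(k)); print(n,x,len(k),'ends',k[[0,-1]].round(1),'gap',k[j].round(1),k[j+1].round(1))
E
python3 g.py 3 wrist top
```

```text
[474.1  63.8  82.9] [ 0.1  1.4 -4.9] 17.425
wrist -48 293 ends [210.7 258.4] gap 214.2 242.0
wrist -40 298 ends [211.1 258.3] gap 214.4 242.0
wrist -32 290 ends [211.2 258.3] gap 214.4 242.1
wrist -24 294 ends [211.2 258.3] gap 214.4 242.2
wrist -16 292 ends [211.2 258.4] gap 214.3 242.2
wrist -8 331 ends [212.2 258.4] gap 216.3 242.2
wrist 0 317 ends [212.6 258.5] gap 214.3 242.2
wrist 8 310 ends [212.2 258.5] gap 216.5 242.3
wrist 16 294 ends [210.  258.5] gap 214.4 242.2
wrist 24 295 ends [211.6 258.6] gap 214.2 242.5
wrist 32 296 ends [210.2 258.6] gap 214.3 242.4
wrist 40 297 ends [210.9 258.7] gap 214.4 242.5
wrist 48 304 ends [211.1 258.7] gap 214.4 242.5
top 40 12 ends [241.3 255. ] gap 249.6 252.9
top 48 13 ends [209.4 254.6] gap 209.4 240.9
```

>>> send_rows(
  plan=[
    {"travel": [2,0,0.3],"delta_rot": [0,0,0],"fingers": 1},
    {"travel": [4,0,0],"delta_rot": [0,0,0],"fingers": 1},
    {"travel": [5,0,0],"delta_rot": [0,0,0],"fingers": 1},
    {"travel": [5,0,0],"delta_rot": [0,0,0],"fingers": 1},
    {"travel": [4,0,0],"delta_rot": [0,0,0],"fingers": 1},
    {"travel": [2,0,0],"delta_rot": [0,0,0],"fingers": 1},
    {"travel": [1,0,0],"delta_rot": [0,0,0],"fingers": 1},
    {"travel": [0,0,0],"delta_rot": [0,0,0],"fingers": 1},
  ],
)

```text
clock: 18.52
eef_pos: [471.7, 86.5, 82.6]
eef_rot: [3.141, -0.0, 1.675]
wrist_force: [0.2, 0.2, -3.3]
finger_gap: 27.6
```

```bash
python3 g.py 4 wrist
```

```text
[471.7  86.5  82.6] [ 0.2  0.2 -3.3] 18.525
wrist -48 275 ends [233.9 258.6] gap 237.1 242.4
wrist -40 279 ends [234.1 258.4] gap 237.2 242.6
wrist -32 270 ends [234.  258.5] gap 237.0 242.5
wrist -24 279 ends [234.3 258.4] gap 237.5 242.6
wrist -16 267 ends [233.9 258.7] gap 237.2 242.7
wrist -8 295 ends [200.3 258.6] gap 201.7 235.1
wrist 0 271 ends [200.5 258.5] gap 200.5 235.3
wrist 8 314 ends [235.2 258.6] gap 239.1 242.9
wrist 16 279 ends [232.8 258.6] gap 237.2 242.9
wrist 24 284 ends [233.6 258.7] gap 237.1 242.9
wrist 32 284 ends [233.8 258.8] gap 237.3 242.8
wrist 40 279 ends [233.9 258.9] gap 237.1 243.0
wrist 48 267 ends [233.8 258.8] gap 237.1 242.8
```

>>> send_rows(
  plan=[
    {"travel": [1,0,0],"delta_rot": [0,0,0],"fingers": 1},
    {"travel": [1,0,0],"delta_rot": [0,0,0],"fingers": 1},
    {"travel": [1,0,0],"delta_rot": [0,0,0],"fingers": 1},
    {"travel": [0.5,0,0],"delta_rot": [0,0,0],"fingers": 1},
    {"travel": [0.4,0,0],"delta_rot": [0,0,0],"fingers": 1},
  ],
)

```text
clock: 19.2
eef_pos: [471.2, 90.3, 82.6]
eef_rot: [-3.142, 0.0, 1.675]
wrist_force: [0.2, -2.1, -5.5]
finger_gap: 27.9
```

>>> send_rows(
  plan=[
    {"travel": [0.4,0,0],"delta_rot": [0,0,0],"fingers": 1},
    {"travel": [0.4,0,0],"delta_rot": [0,0,0],"fingers": 1},
  ],
)

```text
clock: 19.45
eef_pos: [471.1, 91.1, 82.5]
eef_rot: [-3.142, 0.0, 1.675]
wrist_force: [0.3, -2.1, -4.1]
finger_gap: 27.6
```

```bash
python3 g.py 5 wrist
```

```text
[471.1  91.1  82.5] [ 0.3 -2.1 -4.1] 19.45
wrist -48 273 ends [238.7 258.6] gap 241.9 242.4
wrist -40 276 ends [238.8 258.5] gap 241.7 242.8
wrist -32 272 ends [238.9 258.6] gap 241.8 242.8
wrist -24 273 ends [238.7 258.6] gap 241.6 242.5
wrist -16 286 ends [239.  258.7] gap 241.9 243.0
wrist -8 272 ends [203.9 258.5] gap 206.3 240.2
wrist 0 270 ends [200.9 258.7] gap 206.4 240.0
wrist 8 279 ends [201.6 258.7] gap 202.0 239.9
wrist 16 277 ends [203.5 258.9] gap 205.8 237.4
wrist 24 276 ends [238.3 258.9] gap 241.9 242.9
wrist 32 281 ends [238.5 258.8] gap 241.9 243.0
wrist 40 271 ends [238.5 258.9] gap 241.9 243.1
wrist 48 274 ends [238.8 258.9] gap 242.1 243.1
```

>>> send_rows(
  plan=[
    {"travel": [0.4,0,0],"delta_rot": [0,0,0],"fingers": 1},
    {"travel": [0.3,0,0],"delta_rot": [0,0,0],"fingers": 1},
  ],
)

```text
clock: 19.75
eef_pos: [471.1, 91.8, 82.5]
eef_rot: [3.142, -0.0, 1.675]
wrist_force: [0.3, -1.6, -4.3]
finger_gap: 28.0
```

>>> send_rows(
  plan=[
    {"travel": [0.3,0,0],"delta_rot": [0,0,0],"fingers": 1},
    {"travel": [0,0,0],"delta_rot": [0,0,0],"fingers": 1},
  ],
)

```text
clock: 20.0
eef_pos: [471.0, 92.0, 82.5]
eef_rot: [-3.142, 0.0, 1.675]
wrist_force: [-0.6, -2.4, -4.9]
finger_gap: 27.6
```

>>> send_rows(
  plan=[
    {"travel": [0.4,0,0],"delta_rot": [0,0,0],"fingers": 1},
  ],
)

```text
clock: 20.12
eef_pos: [471.0, 92.2, 82.5]
eef_rot: [-3.142, 0.001, 1.675]
wrist_force: [0.8, -7.4, -5.0]
finger_gap: 27.9
```

```bash
python3 g.py 6 wrist
```

```text
[471.   92.2  82.5] [ 0.8 -7.4 -5. ] 20.125
wrist -48 255 ends [239.6 258.4] gap 254.5 254.9
wrist -40 259 ends [239.4 258.7] gap 243.7 244.1
wrist -32 254 ends [240.  258.6] gap 249.7 250.1
wrist -24 256 ends [240.  258.7] gap 243.1 243.5
wrist -16 278 ends [239.9 258.6] gap 254.0 254.4
wrist -8 269 ends [201.9 258.6] gap 207.1 240.9
wrist 0 257 ends [206.2 258.7] gap 206.9 240.9
wrist 8 267 ends [241.1 258.7] gap 245.0 245.4
wrist 16 277 ends [203.7 258.7] gap 207.6 238.6
wrist 24 265 ends [239.1 258.8] gap 239.1 239.5
wrist 32 263 ends [239.3 258.9] gap 239.8 240.3
wrist 40 260 ends [239.4 258.9] gap 240.4 240.8
wrist 48 263 ends [239.5 258.9] gap 252.6 253.0
```

Contact: the force jumped to 7.4 N, the gap has closed, and the stop's far edge has not moved. I'll set the tray down, let go and rise.

>>> send_rows(
  plan=[
    {"travel": [-0.2,0,0.4],"delta_rot": [0,0,0],"fingers": 1},
    {"travel": [0,0,0],"delta_rot": [0,0,0],"fingers": 1},
    {"travel": [0,0,0],"delta_rot": [0,0,0],"fingers": 0},
    {"travel": [0,0,0],"delta_rot": [0,0,0],"fingers": 0},
    {"travel": [0,0,0],"delta_rot": [0,0,0],"fingers": 0},
    {"travel": [0,0,0],"delta_rot": [0,0,0],"fingers": 0},
    {"travel": [0,0,-8],"delta_rot": [0,0,0],"fingers": 0},
    {"travel": [0,0,-20],"delta_rot": [0,0,0],"fingers": 0},
    {"travel": [0,0,-35],"delta_rot": [0,0,0],"fingers": 0},
    {"travel": [0,0,-35],"delta_rot": [0,0,0],"fingers": 0},
    {"travel": [0,0,-30],"delta_rot": [0,0,0],"fingers": 0},
    {"travel": [-40,0,0],"delta_rot": [0,0,0],"fingers": 0},
    {"travel": [-40,0,0],"delta_rot": [0,0,0],"fingers": 0},
    {"travel": [0,0,0],"delta_rot": [0,0,0],"fingers": 0},
    {"travel": [0,0,0],"delta_rot": [0,0,0],"fingers": 0},
  ],
)

```text
clock: 22.05
eef_pos: [479.2, 13.1, 210.5]
eef_rot: [3.141, -0.0, 1.674]
wrist_force: [-0.2, -0.4, 0.9]
finger_gap: 47.0
```

```bash
python3 g.py 7 wrist; sed -i 's/(486,-70),(501,-211)/(471,92),(485,-50)/' w.py; python3 w.py w8 tin_a
```

```text
[479.2  13.1 210.5] [-0.2 -0.4  0.9] 22.05
wrist -48 122 ends [238.9 258. ] gap 241.2 242.2
wrist -40 116 ends [238.9 258.2] gap 241.2 242.1
wrist -32 123 ends [239.  258.2] gap 241.3 242.2
wrist -24 123 ends [239.  258.1] gap 241.3 242.2
wrist -16 116 ends [239.  258.2] gap 241.4 242.2
wrist -8 87 ends [201.9 258.2] gap 210.0 243.8
wrist 0 110 ends [200.2 258.2] gap 217.9 243.8
wrist 8 117 ends [202.8 258.3] gap 220.6 243.8
wrist 16 121 ends [200.3 258.3] gap 220.7 239.2
wrist 24 133 ends [200.3 258.5] gap 219.9 239.3
wrist 32 144 ends [200.4 258.5] gap 215.1 239.3
wrist 40 127 ends [200.4 258.5] gap 207.1 239.3
wrist 48 120 ends [239.4 258.6] gap 241.7 242.6
[479.2  13.3 210.4] [ 3.141 -0.     1.675] [-0.3 -0.1 -0.3] 22.1 47.33890184291826
tin_a [([469.1, -10.1, 33.2], 0.8), ([489.0, 49.7, 31.1], 0.56)]
post 822 ((470.83233642578125, 91.05882263183594), (27.06251335144043, 14.799041748046875), 5.997546672821045) 89.51403278019754
post 637 ((485.59661865234375, -48.986785888671875), (27.165246963500977, 15.722392082214355), 5.88985013961792) 89.34779192722476
```

View pics/wrist_7.png

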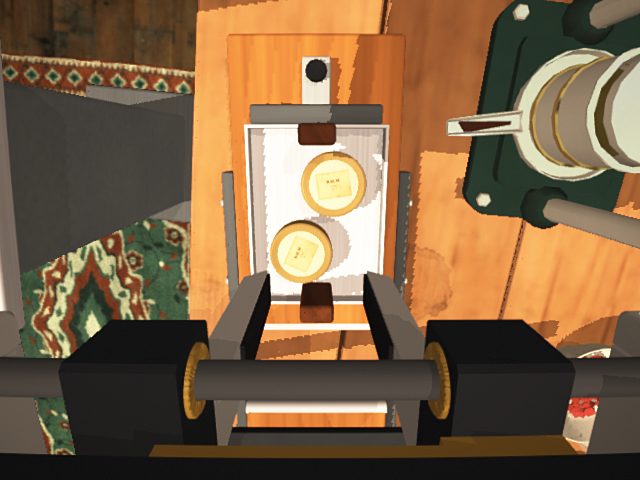

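The picture shows the tray flush against the stop bar (row ~124) and both tins standing at (333,184) and (301,252). The hand is clear at about 190 mm over the worktable, so I'm handing in.

```bash
python3 -c "
from cell import manip;print(manip.sign_off())"
```

```text
the job is handed in; nothing more can be done
None
```

The tray with its two tins is across the gap, on the receiving stand and home against the stop. I let go and handed the job in; no verdict is reported.

I slid it by the back post until its middle was over mid-gap. I then let go, crossed over the screen, took the front post and drew it to the stop. It ended with a slow creep to a contact force of about 7 N, where 15 N would shift the stop.

| Last check (wrist camera, after letting go) | Measured | Limit |
|---|---|---|
| Gap from tray front to stop | at most about 1 mm (one sample spacing) | 2.5 mm |
| Stop movement | within about 0.5 mm (measurement noise) | 4 mm |
| Off the bench centre line | about 1 mm | 25 mm |
| Yaw against the bench | under 0.01 rad | 0.09 rad |
| Tray back past mid-gap | about 82 mm | 50 mm |

The grip post tops read within 0.2 mm of each other, so the tray lies flat. Both tins are standing on the tray floor and the hand is clear.

**Not measured:** I did not re-measure the bystanders. The arm never went near them and felt no unexpected forces.

**Disagreement:** the camera edge readings wandered by about 1 mm. I therefore judged contact by the force jump as well as by the picture.

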